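# Tidy the vanity top: jars, brushes and soap to their trays

## Robot

A 6-joint arm with a two-finger parallel gripper is mounted at the origin on the work surface. World frame = base frame: x ahead of the robot, y to its left, z up, the work surface at z = 0. Lengths are in m, angles in rad, forces in N, time in s.
With the tool pointing down it reaches from about 0.3 to 0.85 m from the base axis. Payload 4.2 kg.
Tool frame: the origin (TCP) lies at the very end of the fingers, on their centre line; the grasp point (between the pads) lies 19 mm behind it; z points along the fingers, y is the line along which they close (so a half turn about z gives the same grasp; the last joint's range is limited). The gripper opens to 91 mm and grips with 3 to 60 N. Pads are 32 mm wide; open, the fingers measure 118 mm over their backs; the gripper's body (76 mm by 178 mm) begins 60 mm behind the grasp point.
Start: joints at [1.236, 0.32, 1.565, -0, 1.257, -0.02], TCP at [0.178, 0.547, 0.214] pointing down, gripper open.
Joint ranges: [-3.11, 3.11], [-0.84, 2.01], [0.21, 2.61], [-1.34, 4.49], [0.05, 2.63], [-2.56, 2.56]. Speed limits (rad/s): [2.57, 2.57, 3.14, 3.14, 3.14, 3.14].

## Interface

Orientations are given as a rotation vector (axis times angle).
In Python, from cell import ctrl, imaging gives the robot as it stands. The module is installed in compiled form; this text tells all that it offers.
- The arm moves only by the shell command python3 -m inch 'ROWS' [OPENING] [FORCE]. ROWS is JSON, a list of rows, each an object of numbers: "tx", "ty", "tz": the shift along the tool's x, y, z in units of 100 mm (1.0 is 100 mm); "rx", "ry", "rz": the turn, a rotation vector about the tool's x, y, z in units of pi/4 rad (1.0 is pi/4 rad). A call has 1 to 12 rows; each row is the pose to reach, as a shift and turn from the pose commanded when the call began, along the tool's axes at that moment; what a row does not reach only later rows make up. A row lasts 1/8 s, in which the tool goes at most 62.5 mm and 10.7 degrees, less where a joint would pass 70% of its speed; a pose out of reach is approached as far as the arm can. A call with a number of a shift or a turn outside -1 to 1 is refused whole. A call with a gripper value outside its range is refused whole. OPENING is the closure, from 0 (fully open) to 1 (shut), set as the call begins (- or left out, the last holds). The fingers move at their own pace and stop on an object; FORCE is the grip in N (left out, the last holds). Time passes only in rows, so rows that repeat a pose let the fingers close. It gives the time, the measured TCP pose, the force, the opening and the grip force at its end, in the units of the state.
- ctrl.read_state(): the state, without advancing time (a new reading comes with each control period).
- imaging.camera(name): name is "scene" or "side" or "wrist"; returns the picture (480x640x3 uint8, red, green, blue); there is no depth.
- imaging.camera_params(name): a dict with "fx", "fy", "cx", "cy" (pixels), "R" (3x3) and "t" (3): a world point X has camera coordinates R X + t; the wrist camera has in their place "hand_eye" (4x4, takes a point from camera to tool coordinates, whose origin is the TCP and whose axes are the flange's). Camera axes: x right, y down, z forward; pixel columns grow to the right and rows downward; lengths in m; the calibration is good to about 2 mm. A picture is of the moment at which its call begins: read the wrist's pose just before it. camera_params takes no time and is no camera call.
- ctrl.finish_job(): hands the job in; it is judged then, once.
The state is a dict: "clock": time; "joint_pos": joint angles; "joint_velocities": joint speeds; "effort": joint torques, N m; "ee_pos": TCP position; "eef_rot": TCP orientation; "force": force on the tool from outside, world axes, zero at the start; "wrist_torque": the same for the moment, N m; "grip_width": finger opening in m; "grasp_force": force on a finger pad.
Only numpy, scipy, OpenCV 4.12 (cv2) and the standard library are available. Lean on these libraries where they do the work, as an engineer would, in place of code of your own. Each camera call takes 0.05 s, during which the arm holds its last target. There are 200 camera calls.

## Task

Tidy the mixed toiletries on the vanity counter: stand both cream jars upright on the round tray, lay both nail brushes flat, bristles down, side by side on the floor of the plywood tray, and lay the soap flat in the steel soap dish. Set each thing down rather than dropping it, let go of everything, and do not disturb the pump bottle or the reed diffuser.

Things in the scene. Friction and masses are not known exactly. Their poses are not given: they have to be found in the camera images.
- jar_large: the larger of two round screw-lid cream jars, amber glass with a 16 mm high aluminium lid of the same diameter: 56 mm diameter, 56 mm tall, about 180 g, loose, standing lid up on the counter at the start. Origin: centre of the underside, z up along its axis; yaw is of no matter.
- jar_small: the smaller of two round screw-lid cream jars, amber glass with a 16 mm high aluminium lid of the same diameter: 46 mm diameter, 40 mm tall, about 100 g, loose, standing lid up on the counter at the start. Origin: centre of the underside, z up along its axis; yaw is of no matter.
- brush_long: the longer of two nail brushes: a grey plastic block 100 x 38 x 16 mm (x, y, z) on a pad of white bristles 92 x 34 mm, 16 mm deep; 32 mm tall in all, about 70 g, loose, lying bristles down on the counter at the start. Origin: centre of the underside (bristle tips); x along the brush, z up. Its shape is the same after a half turn. Pinch it across y by the block (16 to 32 mm above the origin).
- brush_short: the shorter of two nail brushes: a grey plastic block 72 x 38 x 16 mm (x, y, z) on a pad of white bristles 64 x 34 mm, 16 mm deep; 32 mm tall in all, about 50 g, loose, lying bristles down on the counter at the start. Origin: centre of the underside (bristle tips); x along the brush, z up. Its shape is the same after a half turn. Pinch it across y by the block (16 to 32 mm above the origin).
- soap: bar of cream-coloured soap with rounded edges, 80 x 48 x 28 mm (x, y, z), about 110 g, loose, lying flat on the counter at the start. Origin: centre of the underside; x along the bar, z up. Its shape is the same after a half turn. Pinch it across y.
- round_tray: round black tray, fixed to the counter: 180 mm outer diameter, floor 4 mm above the counter and flat out to a radius of 82 mm, rim 10 mm high. Origin: centre of its underside, on the counter, z up.
- brush_tray: rectangular plywood tray, fixed to the counter: 140 mm (x) by 200 mm (y) outside, walls 5 mm thick and 18 mm high, floor 5 mm above the counter, so 130 x 190 mm inside, no dividers. Origin: centre of its underside, on the counter; x along the short side, y along the long side, z up. Both brushes fit side by side with their length along x.
- soap_dish: rectangular brushed-steel soap dish, fixed to the counter: 140 mm (x) by 120 mm (y) outside, rim 5 mm thick and 12 mm high, flat floor 5 mm above the counter with dark painted lines, so 130 x 110 mm inside. Origin: centre of its underside, on the counter; x along the long side, z up.
- pump_bottle: bystander, not to be disturbed: amber pump bottle with a paper band and black pump, 64 mm diameter, 173 mm tall, loose, standing at one side of the work. Origin: centre of its underside, z up.
- diffuser: bystander, not to be disturbed: reed diffuser, a dark 55 x 55 mm square bottle with five thin reeds spreading to about 35 mm from its axis at the top, 190 mm tall, loose, standing at the other side of the work. Origin: centre of its underside, z up.
Things that resemble listed ones, but are neither listed nor needed, are in the scene too. What is shaped like the jar_large but pink or turquoise is not meant.

How it is judged:
By the outcome, as a careful person would: the job done as asked, in the order asked, and still so for the second after the job is handed in, with the robot touching nothing.
It also fails if it takes over 115 s, if anything falls off the work surface, if the arm or the gripper's body presses on something with over 40 N, if the wrist force passes 120 N, or if a joint passes its speed limit or range.

## Working session

There is one attempt and no reset: what is moved stays moved. The work goes in short steps, Python scripts to look and compute and a shell command to move; the robot and the scene stay as the last step left them, time stands still between calls to the robot, and variables do not carry over. Pictures are saved under pics/ and viewed, at most 14 in all, crops included, and the job is handed in when it is done.

```bash
mkdir -p pics
python3 - <<'E'
from cell import ctrl, imaging
import cv2
s=ctrl.read_state();print({k:s[k] for k in('clock','ee_pos','eef_rot','grip_width','force')})
for n in('scene','side','wrist'):
    cv2.imwrite(f'pics/{n}0.png',imaging.camera(n)[:,:,::-1]);p=imaging.camera_params(n);print(n,p)
E
```

```text
{'clock': 0.0, 'ee_pos': array([0.17787479, 0.54626191, 0.21312814]), 'eef_rot': array([-4.92430050e-01, -3.10245549e+00,  2.73603393e-03]), 'grip_width': 0.09128135993982134, 'force': array([ 0.79078144,  0.31757053, -0.52008819])}
scene {'fx': 512.258434848215, 'fy': 512.258434848215, 'cx': 320.1487529818122, 'cy': 236.2830347079279, 'R': array([[-0.8607825 ,  0.50869563, -0.01680006],
       [ 0.35512915,  0.57662706, -0.73578837],
       [-0.36460495, -0.63931994, -0.67700313]]), 't': array([ 0.4242348 , -0.13697466,  1.58482299])}
side {'fx': 526.5156403729173, 'fy': 526.5156403729173, 'cx': 317.0373142894588, 'cy': 242.74290381513987, 'R': array([[ 0.86972599, -0.49337449,  0.01258236],
       [-0.26467473, -0.48778648, -0.83187237],
       [ 0.41656211,  0.72017079, -0.55482433]]), 't': array([-0.44847508,  0.14880506,  1.32227961])}
wrist {'fx': 404.9474659236174, 'fy': 404.9474659236174, 'cx': 315.9199569595349, 'cy': 238.70076367158188, 'hand_eye': array([[-1.40528500e-04, -9.60866533e-01, -2.77011708e-01,
         7.83479817e-02],
       [ 9.99999302e-01, -4.60059147e-04,  1.08849925e-03,
        -8.73349312e-04],
       [-1.17334427e-03, -2.77011362e-01,  9.60865926e-01,
        -1.71054328e-01],
       [ 0.00000000e+00,  0.00000000e+00,  0.00000000e+00,
         1.00000000e+00]])}
```

View pics/scene0.png

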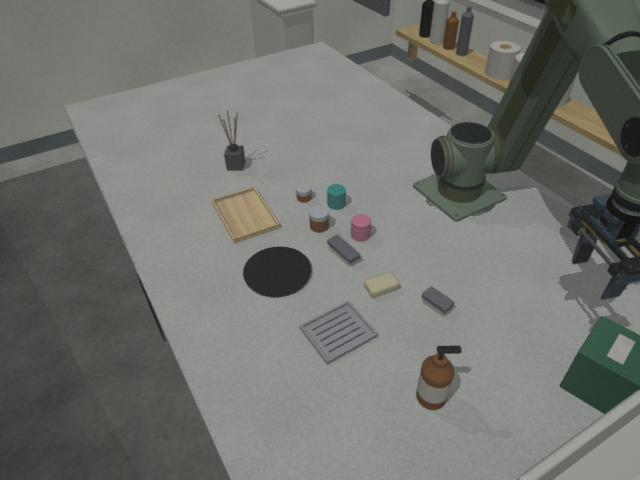

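View pics/side0.png

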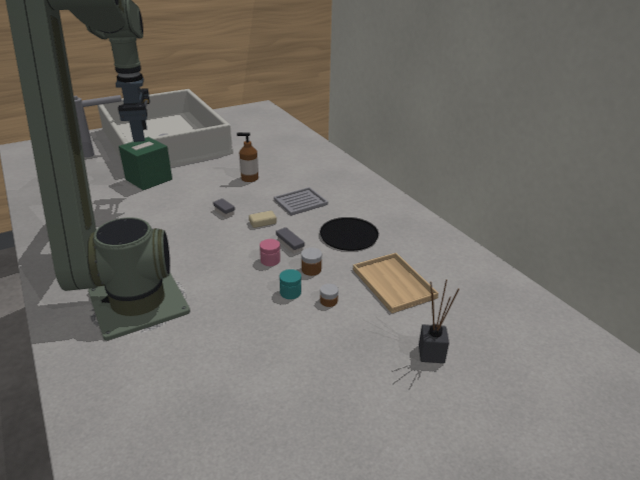

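The scene view shows: large jar (319,219), small jar (304,194), long brush (344,249), short brush (437,300), soap (382,284), round tray (278,271), plywood tray (246,213), dish (338,331), pump (434,385), diffuser (234,157). Pink (361,227) and turquoise (336,197) are decoys. In the side view the same things are at (312,262), (329,296), (290,238), (224,207), (263,219), (349,234), (395,281), (301,201).

```bash
cat > h.py <<'E'
import numpy as np, cv2
from scipy.spatial.transform import Rotation as Ro
from cell import ctrl, imaging
def cam(n,s=None):
    p=imaging.camera_params(n);K=np.array([[p['fx'],0,p['cx']],[0,p['fy'],p['cy']],[0,0,1]])
    if n!='wrist': R,t=p['R'],p['t']
    else:
        T=np.eye(4);T[:3,:3]=Ro.from_rotvec(s['eef_rot']).as_matrix();T[:3,3]=s['ee_pos']
        T=np.linalg.inv(T@p['hand_eye']);R,t=T[:3,:3],T[:3,3]
    return K,R,t
def pt(c,uv,z):
    K,R,t=c; C=-R.T@t; uv=np.atleast_2d(np.asarray(uv,float))
    d=np.c_[uv,np.ones(len(uv))]@np.linalg.inv(K).T@R
    return C+d*((z-C[2])/d[:,2])[:,None]
def pix(c,X):
    K,R,t=c; q=(np.atleast_2d(X)@R.T+t)@K.T; return q[:,:2]/q[:,2:]
def move_info(s,X,yaw):
    "shift in tool axes (100 mm) to bring TCP to X; rz (pi/4) to bring tool y to world angle yaw (mod pi); and tilt"
    R=Ro.from_rotvec(s['eef_rot']).as_matrix(); d=R.T@(np.array(X)-s['ee_pos'])/.1
    a=np.arctan2(R[1,1],R[0,1]); da=(yaw-a+np.pi/2)%np.pi-np.pi/2
    return np.round(d,2),'rz %.2f'%(-da/(np.pi/4)),'tilt',np.round(R[2,:2],3)
E
python3 - <<'E'
from h import *
O=dict(jarL=((319,219),(312,262),.028),jarS=((304,194),(329,296),.02),bL=((344,249),(290,238),.024),bS=((437,300),(224,207),.024),soap=((382,284),(263,219),.014),round=((278,271),(349,234),.004),ply=((246,213),(395,281),.01),dish=((338,331),(301,201),.005),pump=((433,402),(249,177),.0),diff=((234,165),(433,353),.0),pink=((361,227),(270,252),.028),turq=((336,197),(290,284),.028))
for k,(a,b,z) in O.items(): print(k,pt(cam('scene'),a,z)[0].round(3),pt(cam('side'),b,z)[0].round(3))
E
```

```text
jarL [ 0.445 -0.086  0.028] [ 0.447 -0.092  0.028]
jarS [ 0.42  -0.219  0.02 ] [ 0.419 -0.23   0.02 ]
bL [0.448 0.051 0.024] [0.452 0.047 0.024]
bS [0.352 0.318 0.024] [0.349 0.308 0.024]
soap [0.429 0.2   0.014] [0.434 0.197 0.014]
round [0.629 0.013 0.004] [0.632 0.009 0.004]
ply [ 0.604 -0.241  0.01 ] [ 0.61 -0.25  0.01]
dish [0.598 0.26  0.005] [0.6   0.256 0.005]
pump [0.523 0.513 0.   ] [0.522 0.51  0.   ]
diff [ 0.531 -0.502  0.   ] [ 0.535 -0.496 -0.   ]
pink [0.363 0.005 0.028] [0.368 0.005 0.028]
turq [ 0.351 -0.146  0.028] [ 0.351 -0.149  0.028]
```

```bash
python3 -m inch '[{"tz":-0.7},{"tz":-1},{"tx":-0.4,"ty":-0.4,"tz":-1},{"tx":-0.8,"ty":-0.8,"tz":-1},{"tx":-1,"ty":-1,"tz":-1},{"tx":-1,"ty":-1,"tz":-1}]' 0
for i in 1 2 3; do :; done
python3 -m inch '[{"tx":-0.4,"ty":-0.4},{"tx":-0.8,"ty":-0.8},{"tx":-1,"ty":-1},{"tx":-1,"ty":-1}]'
python3 -m inch '[{"tx":-0.4,"ty":-0.4},{"tx":-0.8,"ty":-0.8},{"tx":-1,"ty":-1},{"tx":-1,"ty":-1}]'
python3 -m inch '[{"tx":-0.4,"ty":-0.4,"tz":-0.2},{"tx":-0.8,"ty":-0.8,"tz":-0.4},{"tx":-1,"ty":-0.9,"tz":-0.5},{"tx":-1,"ty":-0.9,"tz":-0.5},{"tx":-1,"ty":-0.9,"tz":-0.5}]'
python3 - <<'E'
from h import *
s=ctrl.read_state();np.save('s1.npy',np.r_[s['ee_pos'],s['eef_rot']]);print(s['clock'],s['ee_pos'],s['eef_rot'],s['joint_pos'])
cv2.imwrite('pics/w1.png',imaging.camera('wrist')[:,:,::-1])
E
```

```text
0.15 [0.17793285 0.54641404 0.21331446] [-4.92436381e-01 -3.10254198e+00  2.04539379e-03] [ 1.23598631e+00  3.20187885e-01  1.56533272e+00 -2.09209244e-05
  1.25739147e+00 -1.99890485e-02]invalid input
invalid input
invalid input
invalid input
```

View pics/w1.png

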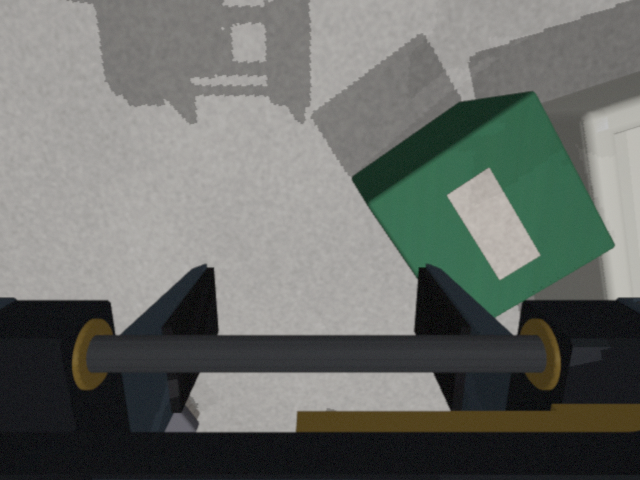

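The wrist view shows the gripper at its start place: the fingertips are near row 265 and the green box is at (480,200), so it sees only the ground ahead of tool +x. All moves were refused, so I will try rows with all six numbers.

```bash
python3 -m inch '[{"tx":0,"ty":0,"tz":-0.6,"rx":0,"ry":0,"rz":0},{"tx":0,"ty":0,"tz":-1,"rx":0,"ry":0,"rz":0},{"tx":-0.5,"ty":-0.5,"tz":-1,"rx":0,"ry":0,"rz":0},{"tx":-1,"ty":-1,"tz":-1,"rx":0,"ry":0,"rz":0}]' 0; python3 -m inch '[{"tx":0,"ty":0,"tz":-0.1,"rx":0,"ry":0,"rz":0}]' 0 10;python3 -m inch '[{"tx":0,"ty":0,"tz":-0.1,"rx":0,"ry":0,"rz":0}]' ; python3 -m inch '[{"tz":-0.1}]' 0 10; python3 -m inch
```

```text
clock: 0.7
ee_pos: [0.2352, 0.4344, 0.3141]
eef_rot: [0.489, 3.102, 0.001]
force: [1.0, 0.3, -0.3]
grip_width: 0.0913
grasp_force: 0.0
clock: 0.82
ee_pos: [0.2355, 0.4318, 0.3239]
eef_rot: [-0.499, -3.102, 0.004]
force: [-0.3, 1.3, 0.4]
grip_width: 0.0914
grasp_force: 0.0
clock: 0.95
ee_pos: [0.2347, 0.4357, 0.3347]
eef_rot: [-0.493, -3.102, -0.002]
force: [0.2, -0.4, 0.7]
grip_width: 0.0914
grasp_force: 0.0invalid input
invalid input
```

```bash
python3 -m inch '[{"tx":-0.3,"ty":-0.3,"tz":0,"rx":0,"ry":0,"rz":-0.2},{"tx":-0.6,"ty":-0.6,"tz":0,"rx":0,"ry":0,"rz":-0.4},{"tx":-0.9,"ty":-0.9,"tz":0,"rx":0,"ry":0,"rz":-0.4},{"tx":-0.9,"ty":-0.9,"tz":0,"rx":0,"ry":0,"rz":-0.4}]' | head -3
python3 -m inch '[{"tx":-0.4,"ty":-0.5,"tz":0,"rx":0,"ry":0,"rz":0},{"tx":-0.7,"ty":-0.9,"tz":0,"rx":0,"ry":0,"rz":0}]' | head -3
python3 -m inch '[{"tx":-0.4,"ty":-0.5,"tz":0,"rx":0,"ry":0,"rz":0},{"tx":-0.7,"ty":-0.9,"tz":0,"rx":0,"ry":0,"rz":0}]' | head -3
python3 -m inch '[{"tx":-0.4,"ty":-0.5,"tz":0,"rx":0,"ry":0,"rz":0},{"tx":-0.7,"ty":-0.9,"tz":0,"rx":0,"ry":0,"rz":0}]' | head -3
python3 -m inch '[{"tx":-0.4,"ty":-0.5,"tz":0,"rx":0,"ry":0,"rz":0},{"tx":-0.6,"ty":-0.9,"tz":0,"rx":0,"ry":0,"rz":0},{"tx":-0.6,"ty":-0.9,"tz":0,"rx":0,"ry":0,"rz":0},{"tx":-0.6,"ty":-0.9,"tz":0,"rx":0,"ry":0,"rz":0}]' | head -3
cat > snap.py <<'E'
import sys
from h import *
s=ctrl.read_state();np.save(f'pics/{sys.argv[1]}.npy',np.r_[s['ee_pos'],s['eef_rot']]);print(s['clock'],s['ee_pos'].round(4),s['eef_rot'].round(3))
cv2.imwrite(f'pics/{sys.argv[1]}.png',imaging.camera('wrist')[:,:,::-1])
E
python3 snap.py w2
```

```text
clock: 1.45
ee_pos: [0.2931, 0.3218, 0.3346]
eef_rot: [0.004, 3.141, 0.001]
clock: 1.7
ee_pos: [0.3633, 0.2331, 0.3342]
eef_rot: [-0.005, 3.141, 0.002]
clock: 1.95
ee_pos: [0.4342, 0.1422, 0.3342]
eef_rot: [-0.002, 3.141, 0.002]
clock: 2.2
ee_pos: [0.5046, 0.052, 0.3339]
eef_rot: [-0.001, 3.141, 0.002]
clock: 2.7
ee_pos: [0.5628, -0.0366, 0.3336]
eef_rot: [0.001, -3.141, -0.002]
2.7 [ 0.5628 -0.0366  0.3336] [ 1.000e-03 -3.141e+00 -2.000e-03]
```

View pics/w2.png

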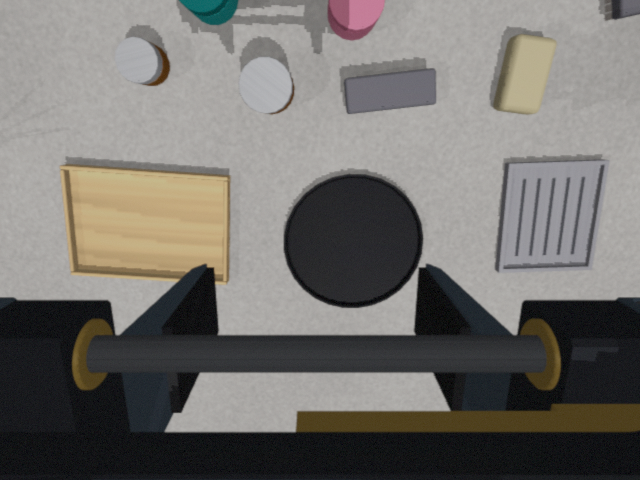

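The wrist view shows the small jar lid (138,60), large jar lid (266,85), long brush (390,90), soap (525,74), plywood tray corners (61,166),(229,177),(228,283),(70,274), round tray (353,240) and dish corners (505,161),(607,160),(593,268),(498,271). I'll measure on rectified planes.

Run:
```python
from h import *
v=np.load('pics/w2.npy');c=cam('wrist',dict(ee_pos=v[:3],eef_rot=v[3:]))
im=cv2.imread('pics/w2.png')
def rect(z,x0,y0,w):  # 2px/mm, cols=y rows=x
    X=np.array([[x0-w,y0-w,z],[x0-w,y0+w,z],[x0+w,y0+w,z],[x0+w,y0-w,z]]);n=w*4000
    M=cv2.getPerspectiveTransform(np.float32([[0,0],[n,0],[n,n],[0,n]]),np.float32(pix(c,X)))
    return cv2.warpPerspective(im,np.linalg.inv(M),(int(n),int(n)))
for k,uv,z,tol in (('jarS',(139,60),.04,14),('jarL',(266,85),.056,14),('bL',(390,92),.032,5),('soap',(524,70),.028,10),('round',(353,240),.01,12)):
    x0,y0,_=pt(c,uv,z)[0]; w=.11; r=cv2.GaussianBlur(rect(z,x0,y0,w),(5,5),0); h=int(w*2000)
    m=np.zeros((r.shape[0]+2,)*2,np.uint8); cv2.floodFill(r,m,(h,h),0,(tol,)*3,(tol,)*3,4|cv2.FLOODFILL_MASK_ONLY|cv2.FLOODFILL_FIXED_RANGE|(255<<8))
    m=cv2.morphologyEx(m[1:-1,1:-1],cv2.MORPH_OPEN,np.ones((9,9)))
    q=max(cv2.findContours(m,0,2)[0],key=cv2.contourArea); (cy,cx),sz,a=cv2.minAreaRect(q)
    b=cv2.boxPoints(((cy,cx),sz,a)); e=b[1]-b[0];f=b[2]-b[1]; L=e if np.hypot(*e)>np.hypot(*f) else f
    cv2.imwrite(f'pics/m_{k}.png',m)
    print(k,'x %.4f y %.4f'%(x0-w+cx/2000,y0-w+cy/2000),'size mm',np.round(np.array(sz)/2,1),'long axis deg %.1f'%(np.degrees(np.arctan2(L[0],L[1]))%180))
for k,P,z in (('ply',[(61,166),(229,177),(228,283),(70,274)],.018),('dish',[(505,161),(607,160),(593,268),(498,271)],.012)):
    X=pt(c,P,z);E=np.roll(X,-1,0)-X
    print(k,X.mean(0).round(4),np.linalg.norm(E,axis=1).round(3),np.degrees(np.arctan2(E[:,1],E[:,0])).round(1))
```

```text
jarS x 0.4483 y -0.2242 size mm [165.  219.5] long axis deg 90.0
jarL x 0.4475 y -0.0901 size mm [52.5 53. ] long axis deg 90.0
bL x 0.4514 y 0.0464 size mm [32.9 95.5] long axis deg 96.3
soap x 0.4345 y 0.1980 size mm [38.4 70.5] long axis deg 173.2
round x 0.6317 y 0.0102 size mm [164.5 164. ] long axis deg 0.0
ply [ 0.6094 -0.2454  0.018 ] [0.199 0.137 0.202 0.137] [ 86.3  -3.9 -93.5 174.9]
dish [0.5981 0.2565 0.012 ] [0.122 0.138 0.123 0.141] [  90.6    3.9  -88.1 -176.3]
```

```bash
python3 -m inch '[{"tx":0.3,"ty":-0.13,"tz":0.5,"rx":0,"ry":0,"rz":0},{"tx":0.6,"ty":-0.27,"tz":1,"rx":0,"ry":0,"rz":0},{"tx":0.6,"ty":-0.27,"tz":1,"rx":0,"ry":0,"rz":0}]' 0 20| head -3
python3 -m inch '[{"tx":0.3,"ty":-0.13,"tz":0.5,"rx":0,"ry":0,"rz":0},{"tx":0.55,"ty":-0.27,"tz":1,"rx":0,"ry":0,"rz":0},{"tx":0.55,"ty":-0.27,"tz":1,"rx":0,"ry":0,"rz":0},{"tx":0.55,"ty":-0.27,"tz":1,"rx":0,"ry":0,"rz":0}]' | head -3
python3 - <<'E'
from h import *
v=np.load('pics/w2.npy');c=cam('wrist',dict(ee_pos=v[:3],eef_rot=v[3:]))
print('jarS',pt(c,(138.5,60.5),.04),pt(c,[(114,60),(163,60)],.04))
s=ctrl.read_state();print(s['ee_pos'],move_info(s,(.4475,-.0901,.012),np.pi/2))
E
```

```text
clock: 3.12
ee_pos: [0.4951, -0.0632, 0.2291]
eef_rot: [0.0, -3.127, -0.004]
clock: 3.62
ee_pos: [0.4511, -0.092, 0.1366]
eef_rot: [-0.0, 3.135, -0.001]
jarS [[ 0.4217406  -0.22454879  0.04      ]] [[ 0.42127592 -0.25040266  0.04      ]
 [ 0.42122737 -0.19857085  0.04      ]]
[ 0.45105324 -0.09201796  0.13664941] (array([0.04, 0.02, 1.25]), 'rz 0.00', 'tilt', array([-0.007, -0.001]))
```

```bash
python3 -m inch '[{"tx":0.03,"ty":0.02,"tz":0.5,"rx":0,"ry":0,"rz":0},{"tx":0.03,"ty":0.02,"tz":0.8,"rx":0,"ry":0,"rz":0},{"tx":0.03,"ty":0.02,"tz":1,"rx":0,"ry":0,"rz":0}]' | head -3
python3 -m inch '[{"tx":0,"ty":0,"tz":0.15,"rx":0,"ry":0,"rz":0},{"tx":0,"ty":0,"tz":0.23,"rx":0,"ry":0,"rz":0},{"tx":0,"ty":0,"tz":0.23,"rx":0,"ry":0,"rz":0},{"tx":0,"ty":0,"tz":0.23,"rx":0,"ry":0,"rz":0}]'
python3 snap.py w3
python3 -m inch '[{"tx":0,"ty":0,"tz":0,"rx":0,"ry":0,"rz":0},{"tx":0,"ty":0,"tz":0,"rx":0,"ry":0,"rz":0},{"tx":0,"ty":0,"tz":0,"rx":0,"ry":0,"rz":0},{"tx":0,"ty":0,"tz":0,"rx":0,"ry":0,"rz":0},{"tx":0,"ty":0,"tz":0,"rx":0,"ry":0,"rz":0},{"tx":0,"ty":0,"tz":0,"rx":0,"ry":0,"rz":0}]' 1 20
```

```text
clock: 4.0
ee_pos: [0.4483, -0.0901, 0.035]
eef_rot: [-0.001, 3.136, -0.001]
clock: 4.5
ee_pos: [0.4456, -0.0903, 0.0119]
eef_rot: [0.001, 3.139, -0.001]
force: [0.5, 0.2, -0.3]
grip_width: 0.0912
grasp_force: 0.0
4.5 [ 0.4456 -0.0903  0.0119] [ 1.000e-03  3.139e+00 -1.000e-03]
clock: 5.3
ee_pos: [0.4441, -0.0901, 0.0109]
eef_rot: [-0.001, -3.141, -0.0]
force: [-0.9, 1.0, 0.5]
grip_width: 0.0558
grasp_force: 20.0
```

View pics/w3.png

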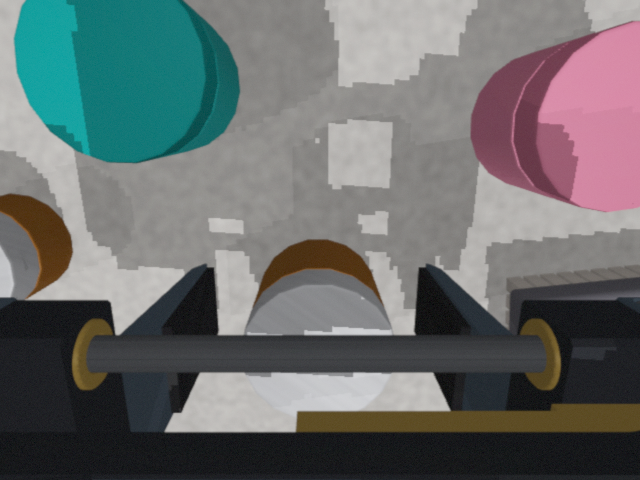

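The large jar sat centred between the fingers at (318,330). It is now held at 55.8 mm, so I'll carry it to (0.667, 0.010).

```bash
python3 -m inch '[{"tx":0,"ty":0,"tz":-0.2,"rx":0,"ry":0,"rz":0},{"tx":0,"ty":0,"tz":-0.5,"rx":0,"ry":0,"rz":0},{"tx":0,"ty":0,"tz":-0.8,"rx":0,"ry":0,"rz":0},{"tx":-0.25,"ty":0.1,"tz":-0.8,"rx":0,"ry":0,"rz":0},{"tx":-0.6,"ty":0.25,"tz":-0.8,"rx":0,"ry":0,"rz":0},{"tx":-1,"ty":0.45,"tz":-0.8,"rx":0,"ry":0,"rz":0}]' | sed -n '2p;5p'
python3 -m inch '[{"tx":-0.4,"ty":0.2,"tz":0,"rx":0,"ry":0,"rz":0},{"tx":-0.8,"ty":0.4,"tz":0,"rx":0,"ry":0,"rz":0},{"tx":-1,"ty":0.5,"tz":0,"rx":0,"ry":0,"rz":0},{"tx":-1,"ty":0.5,"tz":0,"rx":0,"ry":0,"rz":0}]' | sed -n '2p;5p'
python3 -m inch '[{"tx":-0.2,"ty":0.05,"tz":0.2,"rx":0,"ry":0,"rz":0},{"tx":-0.2,"ty":0.05,"tz":0.5,"rx":0,"ry":0,"rz":0},{"tx":-0.2,"ty":0.05,"tz":0.65,"rx":0,"ry":0,"rz":0},{"tx":-0.2,"ty":0.05,"tz":0.65,"rx":0,"ry":0,"rz":0},{"tx":-0.2,"ty":0.05,"tz":0.65,"rx":0,"ry":0,"rz":0}]'
```

```text
ee_pos: [0.5445, -0.0451, 0.0906]
grip_width: 0.0553
ee_pos: [0.6448, 0.0054, 0.0897]
grip_width: 0.056
clock: 7.18
ee_pos: [0.6647, 0.0094, 0.0271]
eef_rot: [0.001, 3.14, 0.0]
force: [-0.4, 0.6, -2.4]
grip_width: 0.0551
grasp_force: 20.0
```

```bash
python3 -m inch '[{"tx":0,"ty":0,"tz":0.05,"rx":0,"ry":0,"rz":0},{"tx":0,"ty":0,"tz":0.1,"rx":0,"ry":0,"rz":0},{"tx":0,"ty":0,"tz":0.1,"rx":0,"ry":0,"rz":0},{"tx":0,"ty":0,"tz":0.1,"rx":0,"ry":0,"rz":0}]' | sed -n '2p;4p'
python3 -m inch '[{"tx":0,"ty":0,"tz":0.01,"rx":0,"ry":0,"rz":0},{"tx":0,"ty":0,"tz":0.01,"rx":0,"ry":0,"rz":0}]' | sed -n '2p;4p'
python3 -m inch '[{"tx":0,"ty":0,"tz":0.01,"rx":0,"ry":0,"rz":0},{"tx":0,"ty":0,"tz":0.01,"rx":0,"ry":0,"rz":0}]' | sed -n '2p;4p'
```

```text
ee_pos: [0.6643, 0.0097, 0.0159]
force: [-0.1, -0.3, -2.6]
ee_pos: [0.6643, 0.0097, 0.015]
force: [0.1, -0.9, -2.0]
ee_pos: [0.6644, 0.0097, 0.015]
force: [-3.0, -0.2, 5.0]
```

```bash
python3 -m inch '[{"tx":0,"ty":0,"tz":0,"rx":0,"ry":0,"rz":0},{"tx":0,"ty":0,"tz":0,"rx":0,"ry":0,"rz":0},{"tx":0,"ty":0,"tz":0,"rx":0,"ry":0,"rz":0},{"tx":0,"ty":0,"tz":0,"rx":0,"ry":0,"rz":0},{"tx":0,"ty":0,"tz":-0.2,"rx":0,"ry":0,"rz":0},{"tx":0,"ty":0,"tz":-0.6,"rx":0,"ry":0,"rz":0},{"tx":0,"ty":0,"tz":-1,"rx":0,"ry":0,"rz":0}]' 0 | sed -n '2p;5p'
python3 -m inch '[{"tx":0.4,"ty":-0.4,"tz":-0.2,"rx":0,"ry":0,"rz":0},{"tx":0.81,"ty":-0.78,"tz":-0.2,"rx":0,"ry":0,"rz":0},{"tx":0.81,"ty":-0.78,"tz":-0.2,"rx":0,"ry":0,"rz":0}]' | sed -n '2p;5p'
python3 snap.py w4
python3 -m inch '[{"tx":0.4,"ty":-0.4,"tz":0,"rx":0,"ry":0,"rz":0},{"tx":0.81,"ty":-0.78,"tz":0,"rx":0,"ry":0,"rz":0}]' | sed -n '2p;5p'
python3 -m inch '[{"tx":0.4,"ty":-0.4,"tz":0,"rx":0,"ry":0,"rz":0},{"tx":0.81,"ty":-0.78,"tz":0,"rx":0,"ry":0,"rz":0},{"tx":0.81,"ty":-0.78,"tz":0.2,"rx":0,"ry":0,"rz":0},{"tx":0.81,"ty":-0.78,"tz":0.2,"rx":0,"ry":0,"rz":0}]' | sed -n '2p;5p'
python3 - <<'E'
from h import *
s=ctrl.read_state();print(s['ee_pos'],move_info(s,(.4215,-.225,.008),np.pi/2))
E
```

```text
ee_pos: [0.664, 0.0097, 0.1146]
grip_width: 0.0912
ee_pos: [0.5804, -0.0702, 0.1344]
grip_width: 0.0909
9.425 [ 0.5804 -0.0702  0.1344] [-0.006 -3.14   0.   ]
ee_pos: [0.5028, -0.1464, 0.1337]
grip_width: 0.0909
ee_pos: [0.4211, -0.2239, 0.113]
grip_width: 0.0911
[ 0.42113105 -0.22392396  0.11301567] (array([-0.01, -0.01,  1.05]), 'rz -0.00', 'tilt', array([0.002, 0.001]))
```

View pics/w4.png

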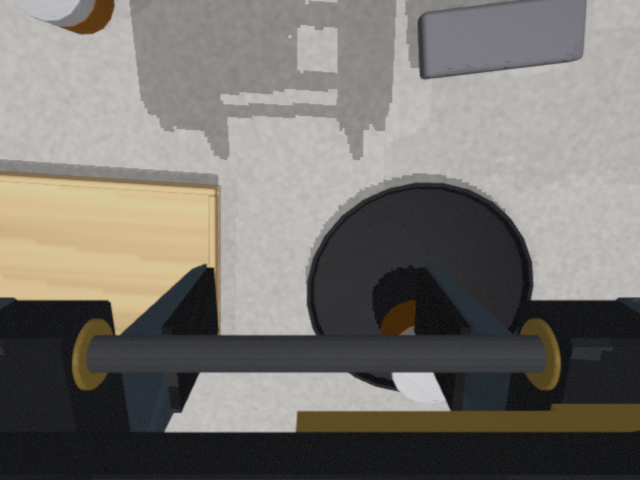

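The view shows the large jar standing on the round tray near (420,360). Next is the small jar.

```bash
python3 -m inch '[{"tx":0,"ty":-0.01,"tz":0.4,"rx":0,"ry":0,"rz":0},{"tx":0,"ty":-0.01,"tz":0.7,"rx":0,"ry":0,"rz":0},{"tx":0,"ty":-0.01,"tz":0.95,"rx":0,"ry":0,"rz":0},{"tx":0,"ty":-0.01,"tz":1,"rx":0,"ry":0,"rz":0},{"tx":0,"ty":-0.01,"tz":1,"rx":0,"ry":0,"rz":0}]' | sed -n '2p;4p'
python3 -m inch '[{"tx":0,"ty":0,"tz":0.03,"rx":0,"ry":0,"rz":0},{"tx":0,"ty":0,"tz":0.03,"rx":0,"ry":0,"rz":0},{"tx":0,"ty":0,"tz":0.03,"rx":0,"ry":0,"rz":0},{"tx":0,"ty":0,"tz":0.03,"rx":0,"ry":0,"rz":0},{"tx":0,"ty":0,"tz":0.03,"rx":0,"ry":0,"rz":0},{"tx":0,"ty":0,"tz":0.03,"rx":0,"ry":0,"rz":0},{"tx":0,"ty":0,"tz":0.03,"rx":0,"ry":0,"rz":0}]' 1 20
```

```text
ee_pos: [0.4223, -0.2251, 0.0143]
force: [0.6, 0.1, -0.6]
clock: 11.72
ee_pos: [0.4212, -0.2254, 0.0111]
eef_rot: [0.001, 3.141, -0.0]
force: [-0.2, -0.9, 2.0]
grip_width: 0.0454
grasp_force: 20.0
```

```bash
python3 -m inch '[{"tx":0,"ty":0,"tz":-0.2,"rx":0,"ry":0,"rz":0},{"tx":0,"ty":0,"tz":-0.5,"rx":0,"ry":0,"rz":0},{"tx":0,"ty":0,"tz":-0.8,"rx":0,"ry":0,"rz":0},{"tx":-0.15,"ty":0.25,"tz":-0.8,"rx":0,"ry":0,"rz":0},{"tx":-0.4,"ty":0.6,"tz":-0.8,"rx":0,"ry":0,"rz":0},{"tx":-0.7,"ty":1,"tz":-0.8,"rx":0,"ry":0,"rz":0}]' | sed -n '2p;5p'
python3 -m inch '[{"tx":-0.3,"ty":0.4,"tz":0,"rx":0,"ry":0,"rz":0},{"tx":-0.6,"ty":0.8,"tz":0,"rx":0,"ry":0,"rz":0},{"tx":-0.75,"ty":1,"tz":0,"rx":0,"ry":0,"rz":0},{"tx":-0.75,"ty":1,"tz":0,"rx":0,"ry":0,"rz":0}]' | sed -n '2p;5p'
python3 -m inch '[{"tx":-0.12,"ty":0.18,"tz":0,"rx":0,"ry":0,"rz":0},{"tx":-0.24,"ty":0.35,"tz":0,"rx":0,"ry":0,"rz":0},{"tx":-0.24,"ty":0.35,"tz":0.3,"rx":0,"ry":0,"rz":0},{"tx":-0.24,"ty":0.35,"tz":0.55,"rx":0,"ry":0,"rz":0},{"tx":-0.24,"ty":0.35,"tz":0.72,"rx":0,"ry":0,"rz":0},{"tx":-0.24,"ty":0.35,"tz":0.74,"rx":0,"ry":0,"rz":0},{"tx":-0.24,"ty":0.35,"tz":0.74,"rx":0,"ry":0,"rz":0}]'
```

```text
ee_pos: [0.4912, -0.1243, 0.0907]
grip_width: 0.0454
ee_pos: [0.5666, -0.0238, 0.0902]
grip_width: 0.0455
clock: 13.85
ee_pos: [0.5909, 0.0097, 0.0175]
eef_rot: [0.001, 3.14, 0.0]
force: [0.0, -0.9, -1.9]
grip_width: 0.0454
grasp_force: 20.0
```

```bash
python3 -m inch '[{"tx":0,"ty":0,"tz":0.01,"rx":0,"ry":0,"rz":0},{"tx":0,"ty":0,"tz":0.01,"rx":0,"ry":0,"rz":0},{"tx":0,"ty":0,"tz":0.01,"rx":0,"ry":0,"rz":0}]' | sed -n '2p;4p'
python3 -m inch '[{"tx":0,"ty":0,"tz":0.01,"rx":0,"ry":0,"rz":0},{"tx":0,"ty":0,"tz":0.01,"rx":0,"ry":0,"rz":0},{"tx":0,"ty":0,"tz":0.01,"rx":0,"ry":0,"rz":0}]' | sed -n '2p;4p'
```

```text
ee_pos: [0.5904, 0.0097, 0.0163]
force: [0.5, 0.6, -1.3]
ee_pos: [0.5904, 0.0097, 0.0151]
force: [-0.2, -0.2, 1.1]
```

```bash
python3 -m inch '[{"tx":0,"ty":0,"tz":0,"rx":0,"ry":0,"rz":0},{"tx":0,"ty":0,"tz":0,"rx":0,"ry":0,"rz":0},{"tx":0,"ty":0,"tz":0,"rx":0,"ry":0,"rz":0},{"tx":0,"ty":0,"tz":0,"rx":0,"ry":0,"rz":0},{"tx":0,"ty":0,"tz":-0.2,"rx":0,"ry":0,"rz":0},{"tx":0,"ty":0,"tz":-0.6,"rx":0,"ry":0,"rz":0},{"tx":0,"ty":0,"tz":-1,"rx":0,"ry":0,"rz":0}]' 0 | sed -n '2p;5p'
python3 -m inch '[{"tx":0,"ty":0,"tz":-0.3,"rx":0,"ry":0,"rz":0.2},{"tx":0.5,"ty":0.2,"tz":-0.3,"rx":0,"ry":0,"rz":0.42},{"tx":1,"ty":0.35,"tz":-0.3,"rx":0,"ry":0,"rz":0.65},{"tx":1,"ty":0.37,"tz":-0.3,"rx":0,"ry":0,"rz":0.88},{"tx":1,"ty":0.37,"tz":-0.3,"rx":0,"ry":0,"rz":0.93},{"tx":1,"ty":0.37,"tz":-0.3,"rx":0,"ry":0,"rz":0.93}]' 0.33 | sed -n '2p;5p'
python3 -m inch '[{"tx":0,"ty":0,"tz":0,"rx":0,"ry":0,"rz":0.22},{"tx":0,"ty":0,"tz":0,"rx":0,"ry":0,"rz":0.45},{"tx":0,"ty":0,"tz":0,"rx":0,"ry":0,"rz":0.68},{"tx":0,"ty":0,"tz":0,"rx":0,"ry":0,"rz":0.9},{"tx":0,"ty":0,"tz":0,"rx":0,"ry":0,"rz":0.93},{"tx":0,"ty":0,"tz":0,"rx":0,"ry":0,"rz":0.93}]' | sed -n '2p;5p'
python3 snap.py w5
python3 - <<'E'
from h import *
s=ctrl.read_state();print(s['joint_pos'].round(2),move_info(s,(.4514,.0464,.006),np.radians(6.3)))
E
```

```text
ee_pos: [0.59, 0.0097, 0.1158]
grip_width: 0.0912
ee_pos: [0.4901, 0.0469, 0.1451]
grip_width: 0.061
ee_pos: [0.4903, 0.0467, 0.1448]
grip_width: 0.0612
16.975 [0.4903 0.0467 0.1448] [-2.094 -2.342  0.   ]
[ 0.07  0.25  1.85  0.    1.04 -0.04] (array([ 0.04, -0.39,  1.39]), 'rz 0.00', 'tilt', array([ 0., -0.]))
```

View pics/w5.png

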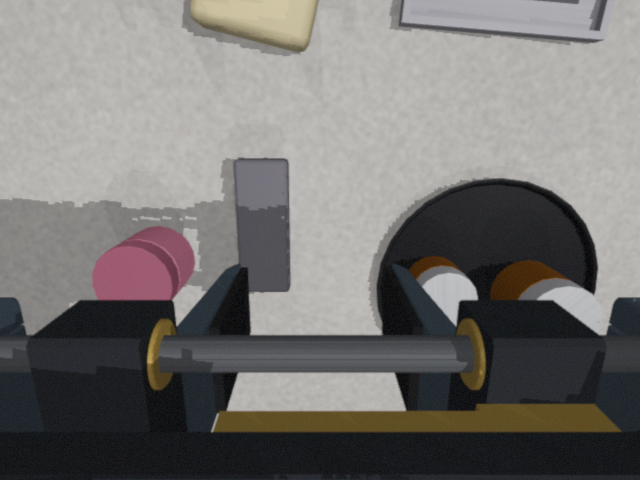

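Both jars stand on the round tray at (450,290) and (545,300). The long brush is aligned with the tool, with corners (236,159),(288,159),(289,291),(238,291).

Run:
```python
from h import *
v=np.load('pics/w5.npy');s=dict(ee_pos=v[:3],eef_rot=v[3:]);c=cam('wrist',s)
P=pt(c,[(236,159),(288,159),(289,291),(238,291)],.032);print(P.round(4),P.mean(0));print(move_info(s,[*P.mean(0)[:2],.006],np.radians(6.3)))
```

```text
[[ 4.293e-01  9.350e-02  3.200e-02]
 [ 4.650e-01  9.750e-02  3.200e-02]
 [ 4.748e-01 -4.000e-04  3.200e-02]
 [ 4.364e-01 -4.700e-03  3.200e-02]] [0.4513731  0.04649648 0.032     ]
(array([ 0.04, -0.39,  1.39]), 'rz 0.00', 'tilt', array([ 0., -0.]))
```

```bash
python3 -m inch '[{"tx":0.04,"ty":-0.39,"tz":0,"rx":0,"ry":0,"rz":0},{"tx":0.04,"ty":-0.39,"tz":0.4,"rx":0,"ry":0,"rz":0.02},{"tx":0.04,"ty":-0.39,"tz":0.8,"rx":0,"ry":0,"rz":0.02},{"tx":0.04,"ty":-0.39,"tz":1,"rx":0,"ry":0,"rz":0.02},{"tx":0.04,"ty":-0.39,"tz":1,"rx":0,"ry":0,"rz":0.02}]' | sed -n '2p;4p'
python3 -m inch '[{"tx":0,"ty":0,"tz":0.2,"rx":0,"ry":0,"rz":0},{"tx":0,"ty":0,"tz":0.33,"rx":0,"ry":0,"rz":0},{"tx":0,"ty":0,"tz":0.37,"rx":0,"ry":0,"rz":0},{"tx":0,"ty":0,"tz":0.37,"rx":0,"ry":0,"rz":0}]' | sed -n '2p;4p'
python3 -m inch '[{"tx":0,"ty":0,"tz":0,"rx":0,"ry":0,"rz":0},{"tx":0,"ty":0,"tz":0,"rx":0,"ry":0,"rz":0},{"tx":0,"ty":0,"tz":0,"rx":0,"ry":0,"rz":0},{"tx":0,"ty":0,"tz":0,"rx":0,"ry":0,"rz":0},{"tx":0,"ty":0,"tz":0,"rx":0,"ry":0,"rz":0}]' 1 15
```

```text
ee_pos: [0.4499, 0.0464, 0.0438]
force: [-0.4, -0.5, 0.2]
ee_pos: [0.4513, 0.0465, 0.0082]
force: [-0.5, 0.5, -0.7]
clock: 18.77
ee_pos: [0.4512, 0.0465, 0.0082]
eef_rot: [2.115, 2.323, 0.001]
force: [-0.3, -0.5, 5.3]
grip_width: 0.0377
grasp_force: 14.9
```

```bash
python3 -m inch '[{"tx":0,"ty":0,"tz":-0.25,"rx":0,"ry":0,"rz":0},{"tx":0,"ty":0,"tz":-0.6,"rx":0,"ry":0,"rz":0},{"tx":0,"ty":0,"tz":-0.9,"rx":0,"ry":0,"rz":0},{"tx":-0.3,"ty":0,"tz":-1,"rx":0,"ry":0,"rz":-0.2},{"tx":-0.6,"ty":0,"tz":-1,"rx":0,"ry":0,"rz":-0.4},{"tx":-1,"ty":0.2,"tz":-1,"rx":0,"ry":0,"rz":-0.6},{"tx":-1,"ty":0.3,"tz":-1,"rx":0,"ry":0,"rz":-0.8},{"tx":-1,"ty":0.4,"tz":-1,"rx":0,"ry":0,"rz":-0.9},{"tx":-1,"ty":0.4,"tz":-1,"rx":0,"ry":0,"rz":-0.9}]' | sed -n '2p;5p'
python3 -m inch '[{"tx":0,"ty":0,"tz":0,"rx":0,"ry":0,"rz":-0.2},{"tx":0,"ty":0,"tz":0,"rx":0,"ry":0,"rz":-0.4},{"tx":0,"ty":0,"tz":0,"rx":0,"ry":0,"rz":-0.6},{"tx":0,"ty":0,"tz":0,"rx":0,"ry":0,"rz":-0.8},{"tx":0,"ty":0,"tz":0,"rx":0,"ry":0,"rz":-0.89},{"tx":0,"ty":0,"tz":0,"rx":0,"ry":0,"rz":-0.89}]' | sed -n '2p;5p'
python3 - <<'E'
from h import *
s=ctrl.read_state();print(s['ee_pos'],move_info(s,(.6122,-.2055,.0132),np.radians(86)))
E
```

```text
ee_pos: [0.5004, -0.0494, 0.1074]
grip_width: 0.0382
ee_pos: [0.4995, -0.0491, 0.1077]
grip_width: 0.0378
[ 0.49946013 -0.04912475  0.10769017] (array([-1.24, -1.48,  0.94]), 'rz -0.00', 'tilt', array([0.001, 0.   ]))
```

```bash
python3 -m inch '[{"tx":-0.3,"ty":-0.4,"tz":0,"rx":0,"ry":0,"rz":0},{"tx":-0.6,"ty":-0.75,"tz":0,"rx":0,"ry":0,"rz":0},{"tx":-0.8,"ty":-1,"tz":0,"rx":0,"ry":0,"rz":0}]' | sed -n '2p;5p'
python3 -m inch '[{"tx":-0.3,"ty":-0.3,"tz":0,"rx":0,"ry":0,"rz":0},{"tx":-0.44,"ty":-0.48,"tz":0,"rx":0,"ry":0,"rz":0},{"tx":-0.44,"ty":-0.48,"tz":0.3,"rx":0,"ry":0,"rz":0},{"tx":-0.44,"ty":-0.48,"tz":0.6,"rx":0,"ry":0,"rz":0},{"tx":-0.44,"ty":-0.48,"tz":0.6,"rx":0,"ry":0,"rz":0}]' | sed -n '2p;5p'
python3 snap.py w6
python3 - <<'E'
from h import *
s=ctrl.read_state();print(s['ee_pos'],move_info(s,(.6122,-.2055,.0132),np.radians(86)))
E
```

```text
ee_pos: [0.5737, -0.1562, 0.1078]
grip_width: 0.0379
ee_pos: [0.611, -0.205, 0.0452]
grip_width: 0.0381
21.65 [ 0.611  -0.205   0.0452] [-1.140e-01 -3.133e+00 -3.000e-03]
[ 0.61256793 -0.20543588  0.04714873] (array([ 0.  , -0.  ,  0.34]), 'rz -0.00', 'tilt', array([0.002, 0.001]))
```

View pics/w6.png

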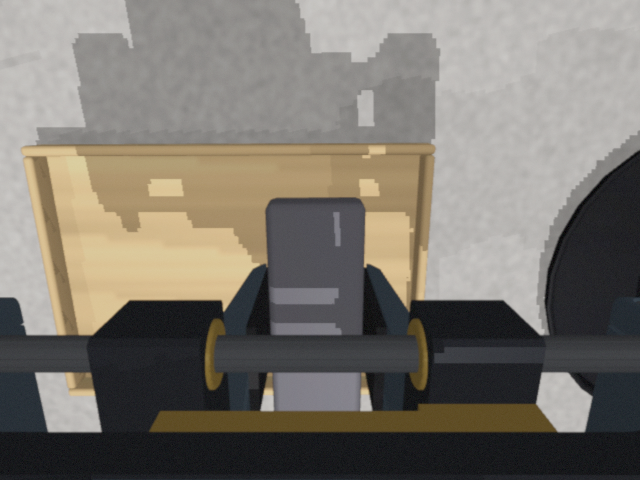

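The brush is square to the plywood tray and clear of its walls (back wall row 157, right wall column 412), so I can lower it.

```bash
python3 -m inch '[{"tx":0,"ty":0,"tz":0.15,"rx":0,"ry":0,"rz":0},{"tx":0,"ty":0,"tz":0.28,"rx":0,"ry":0,"rz":0},{"tx":0,"ty":0,"tz":0.31,"rx":0,"ry":0,"rz":0},{"tx":0,"ty":0,"tz":0.31,"rx":0,"ry":0,"rz":0}]' | sed -n '2p;4p'
python3 -m inch '[{"tx":0,"ty":0,"tz":0.02,"rx":0,"ry":0,"rz":0},{"tx":0,"ty":0,"tz":0.02,"rx":0,"ry":0,"rz":0},{"tx":0,"ty":0,"tz":0.02,"rx":0,"ry":0,"rz":0}]' | sed -n '2p;4p'
python3 -m inch '[{"tx":0,"ty":0,"tz":0.01,"rx":0,"ry":0,"rz":0},{"tx":0,"ty":0,"tz":0.01,"rx":0,"ry":0,"rz":0},{"tx":0,"ty":0,"tz":0.01,"rx":0,"ry":0,"rz":0}]' | sed -n '2p;4p'
```

```text
ee_pos: [0.6133, -0.2057, 0.0167]
force: [0.0, -0.2, -0.7]
ee_pos: [0.6135, -0.2058, 0.0152]
force: [0.3, 0.1, -0.9]
ee_pos: [0.6134, -0.2058, 0.0139]
force: [0.2, -0.9, -0.9]
```

```bash
for i in 1; do python3 -m inch '[{"tx":0,"ty":0,"tz":0.01,"rx":0,"ry":0,"rz":0},{"tx":0,"ty":0,"tz":0.01,"rx":0,"ry":0,"rz":0},{"tx":0,"ty":0,"tz":0.01,"rx":0,"ry":0,"rz":0}]' | sed -n '2p;4p'; done
python3 -c "
from cell import ctrl
print(ctrl.read_state()['force'])"
```

```text
ee_pos: [0.6135, -0.2058, 0.0133]
force: [-0.7, 0.1, 3.4]
[-0.67508539  0.07957493  3.35863991]
```

```bash
python3 -m inch '[{"tx":0,"ty":0,"tz":0,"rx":0,"ry":0,"rz":0},{"tx":0,"ty":0,"tz":0,"rx":0,"ry":0,"rz":0},{"tx":0,"ty":0,"tz":0,"rx":0,"ry":0,"rz":0},{"tx":0,"ty":0,"tz":-0.2,"rx":0,"ry":0,"rz":0},{"tx":0,"ty":0,"tz":-0.6,"rx":0,"ry":0,"rz":0},{"tx":0,"ty":0,"tz":-1,"rx":0,"ry":0,"rz":0}]' 0.33 | sed -n '2p;5p'
python3 -m inch '[{"tx":0.2,"ty":0.2,"tz":-0.5,"rx":0,"ry":0,"rz":0},{"tx":0.3,"ty":0.6,"tz":-0.9,"rx":0,"ry":0,"rz":0},{"tx":0.38,"ty":1,"tz":-0.9,"rx":0,"ry":0,"rz":0}]' | sed -n '2p'
python3 -m inch '[{"tx":0.2,"ty":0.5,"tz":0,"rx":0,"ry":0,"rz":0},{"tx":0.38,"ty":1,"tz":0,"rx":0,"ry":0,"rz":0}]' | sed -n '2p'
python3 -m inch '[{"tx":0.2,"ty":0.5,"tz":0,"rx":0,"ry":0,"rz":0},{"tx":0.38,"ty":1,"tz":0,"rx":0,"ry":0,"rz":0}]' | sed -n '2p'
python3 -m inch '[{"tx":0.2,"ty":0.5,"tz":0,"rx":0,"ry":0,"rz":0},{"tx":0.38,"ty":1,"tz":0,"rx":0,"ry":0,"rz":0}]' | sed -n '2p'
python3 -m inch '[{"tx":0.2,"ty":0.5,"tz":0,"rx":0,"ry":0,"rz":0},{"tx":0.38,"ty":1,"tz":0,"rx":0,"ry":0,"rz":0},{"tx":0.38,"ty":1,"tz":0,"rx":0,"ry":0,"rz":0},{"tx":0.38,"ty":1,"tz":0,"rx":0,"ry":0,"rz":0}]' | sed -n '2p'
python3 snap.py w7
```

```text
ee_pos: [0.6131, -0.2057, 0.1136]
grip_width: 0.0613
ee_pos: [0.5842, -0.103, 0.2071]
ee_pos: [0.5511, 0.0005, 0.203]
ee_pos: [0.5203, 0.1031, 0.203]
ee_pos: [0.4895, 0.2056, 0.2031]
ee_pos: [0.4594, 0.306, 0.2028]
25.7 [0.4594 0.306  0.2028] [-1.110e-01 -3.139e+00  1.000e-03]
```

View pics/w7.png

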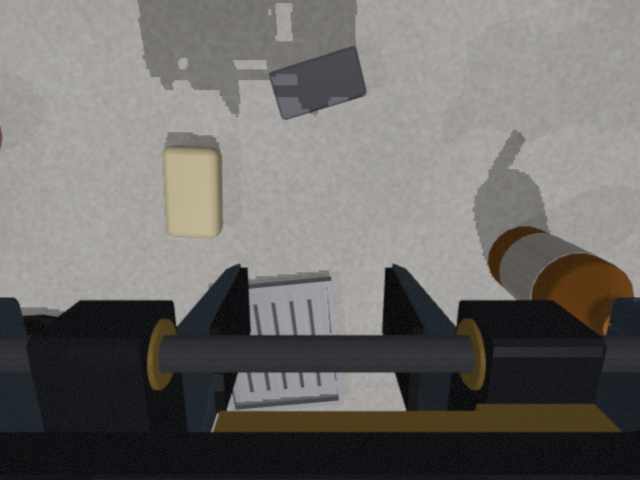

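The short brush's top corners are (271,74),(355,47),(366,91),(285,119). The soap spans (164–221, 147–237), and the pump bottle at (570,270) is well away.

Run:
```python
from h import *
v=np.load('pics/w7.npy');s=dict(ee_pos=v[:3],eef_rot=v[3:]);c=cam('wrist',s)
for n,q,z in(('bS',[(271,74),(355,47),(366,91),(285,119)],.032),('soap',[(164,147),(221,148),(221,237),(165,237)],.02)):
    P=pt(c,q,z);E=np.roll(P,-1,0)-P;print(n,P.mean(0).round(4),np.linalg.norm(E,axis=1).round(3),np.degrees(np.arctan2(E[:,1],E[:,0])).round(1)%180)
    M=P.mean(0)
    if n=='bS': a=np.degrees(np.arctan2(*(E[0]-E[2])[[1,0]])); print(a, move_info(s,[M[0],M[1],.008],np.radians(a+90)))
```

```text
bS [0.3518 0.3154 0.032 ] [0.068 0.033 0.068 0.035] [102.5  12.6 104.2  12.8]
103.31213658778782 (array([1.08, 0.02, 1.95]), 'rz 1.61', 'tilt', array([ 0.   , -0.001]))
soap [0.4339 0.1984 0.02  ] [0.049 0.079 0.051 0.08 ] [ 85.  172.2  85.9 170.6]
```

```bash
python3 -m inch '[{"tx":0.3,"ty":0,"tz":0,"rx":0,"ry":0,"rz":0.2},{"tx":0.6,"ty":0,"tz":0.2,"rx":0,"ry":0,"rz":0.42},{"tx":1,"ty":0.02,"tz":0.5,"rx":0,"ry":0,"rz":0.65},{"tx":1,"ty":0.02,"tz":0.5,"rx":0,"ry":0,"rz":0.8},{"tx":1,"ty":0.02,"tz":0.5,"rx":0,"ry":0,"rz":0.8}]' | sed -n '2p'
python3 -m inch '[{"tx":0,"ty":0,"tz":0,"rx":0,"ry":0,"rz":0.2},{"tx":0,"ty":0,"tz":0.2,"rx":0,"ry":0,"rz":0.42},{"tx":0,"ty":0,"tz":0.5,"rx":0,"ry":0,"rz":0.65},{"tx":0,"ty":0,"tz":0.5,"rx":0,"ry":0,"rz":0.81},{"tx":0,"ty":0,"tz":0.5,"rx":0,"ry":0,"rz":0.81},{"tx":0,"ty":0,"tz":0.5,"rx":0,"ry":0,"rz":0.81}]' | sed -n '2p'
python3 snap.py w8
python3 - <<'E'
from h import *
s=ctrl.read_state();print(s['joint_pos'].round(2),move_info(s,(.3518,.3154,.008),np.radians(13)))
E
```

```text
ee_pos: [0.3603, 0.3146, 0.1531]
ee_pos: [0.3608, 0.3156, 0.1035]
27.125 [0.3608 0.3156 0.1035] [1.944e+00 2.468e+00 2.000e-03]
[ 0.69  0.27  1.94 -0.    0.92  0.46] (array([ 0.02, -0.09,  0.96]), 'rz 0.01', 'tilt', array([0.001, 0.001]))
```

View pics/w8.png

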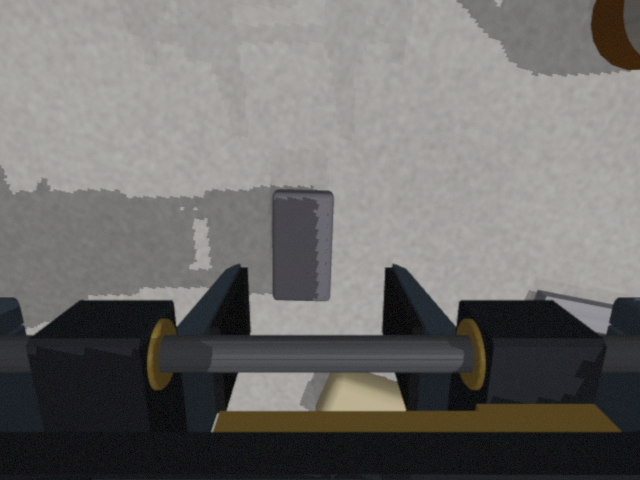

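The short brush spans (273–333, 191–300), aligned with the tool. I'll check its centre.

Run:
```python
from h import *
v=np.load('pics/w8.npy');s=dict(ee_pos=v[:3],eef_rot=v[3:]);c=cam('wrist',s)
P=pt(c,[(273,191),(333,191),(331,300),(274,300)],.032);E=np.roll(P,-1,0)-P
print(P.mean(0).round(4),np.linalg.norm(E,axis=1).round(3),move_info(s,[*P.mean(0)[:2],.008],np.radians(13)))
```

```text
[0.3521 0.3157 0.032 ] [0.036 0.071 0.037 0.071] (array([ 0.02, -0.09,  0.96]), 'rz 0.01', 'tilt', array([0.001, 0.001]))
```

```bash
python3 -m inch '[{"tx":0.02,"ty":-0.09,"tz":0.2,"rx":0,"ry":0,"rz":0},{"tx":0.02,"ty":-0.09,"tz":0.6,"rx":0,"ry":0,"rz":0},{"tx":0.02,"ty":-0.09,"tz":0.88,"rx":0,"ry":0,"rz":0},{"tx":0.02,"ty":-0.09,"tz":0.95,"rx":0,"ry":0,"rz":0},{"tx":0.02,"ty":-0.09,"tz":0.95,"rx":0,"ry":0,"rz":0},{"tx":0.02,"ty":-0.09,"tz":0.95,"rx":0,"ry":0,"rz":0}]' | sed -n '2p;4p'
python3 -m inch '[{"tx":0,"ty":0,"tz":0,"rx":0,"ry":0,"rz":0},{"tx":0,"ty":0,"tz":0,"rx":0,"ry":0,"rz":0},{"tx":0,"ty":0,"tz":0,"rx":0,"ry":0,"rz":0},{"tx":0,"ty":0,"tz":0,"rx":0,"ry":0,"rz":0},{"tx":0,"ty":0,"tz":0,"rx":0,"ry":0,"rz":0}]' 1 15
python3 -m inch '[{"tx":0,"ty":0,"tz":-0.25,"rx":0,"ry":0,"rz":0},{"tx":0,"ty":0,"tz":-0.6,"rx":0,"ry":0,"rz":0},{"tx":0,"ty":0,"tz":-1,"rx":0,"ry":0,"rz":0},{"tx":0,"ty":0,"tz":-1,"rx":0,"ry":0,"rz":-0.2},{"tx":0,"ty":0,"tz":-1,"rx":0,"ry":0,"rz":-0.4},{"tx":0,"ty":0,"tz":-1,"rx":0,"ry":0,"rz":-0.6},{"tx":0,"ty":0,"tz":-1,"rx":0,"ry":0,"rz":-0.8},{"tx":0,"ty":0,"tz":-1,"rx":0,"ry":0,"rz":-0.8}]' | sed -n '2p;5p'
python3 -m inch '[{"tx":0,"ty":0,"tz":0,"rx":0,"ry":0,"rz":-0.2},{"tx":0,"ty":0,"tz":0,"rx":0,"ry":0,"rz":-0.4},{"tx":0,"ty":0,"tz":0,"rx":0,"ry":0,"rz":-0.6},{"tx":0,"ty":0,"tz":0,"rx":0,"ry":0,"rz":-0.82},{"tx":0,"ty":0,"tz":0,"rx":0,"ry":0,"rz":-0.82}]' | sed -n '2p;5p'
python3 - <<'E'
from h import *
s=ctrl.read_state();print(s['joint_pos'].round(2),s['ee_pos'],move_info(s,(.6066,-.2853,.0132),np.radians(86)))
E
```

```text
ee_pos: [0.3515, 0.3161, 0.0091]
force: [0.4, -0.6, -0.4]
clock: 28.55
ee_pos: [0.3509, 0.3156, 0.0083]
eef_rot: [1.946, 2.466, 0.001]
force: [-0.9, 0.1, 5.8]
grip_width: 0.0379
grasp_force: 14.9
ee_pos: [0.3504, 0.3152, 0.1076]
grip_width: 0.0381
ee_pos: [0.3505, 0.3154, 0.1077]
grip_width: 0.0383
[ 0.71  0.26  1.95  0.    0.93 -0.8 ] [0.35052099 0.31535929 0.107743  ] (array([-2.96, -5.82,  0.95]), 'rz 0.00', 'tilt', array([ 0., -0.]))
```

```bash
python3 -m inch '[{"tx":-0.25,"ty":-0.5,"tz":0,"rx":0,"ry":0,"rz":0},{"tx":-0.49,"ty":-0.97,"tz":0,"rx":0,"ry":0,"rz":0}]' | sed -n '2p'
python3 -m inch '[{"tx":-0.25,"ty":-0.5,"tz":0,"rx":0,"ry":0,"rz":0},{"tx":-0.49,"ty":-0.97,"tz":0,"rx":0,"ry":0,"rz":0}]' | sed -n '2p'
python3 -m inch '[{"tx":-0.25,"ty":-0.5,"tz":0,"rx":0,"ry":0,"rz":0},{"tx":-0.49,"ty":-0.97,"tz":0,"rx":0,"ry":0,"rz":0}]' | sed -n '2p'
python3 -m inch '[{"tx":-0.25,"ty":-0.5,"tz":0,"rx":0,"ry":0,"rz":0},{"tx":-0.49,"ty":-0.97,"tz":0,"rx":0,"ry":0,"rz":0}]' | sed -n '2p'
python3 -m inch '[{"tx":-0.25,"ty":-0.5,"tz":0,"rx":0,"ry":0,"rz":0},{"tx":-0.49,"ty":-0.97,"tz":0,"rx":0,"ry":0,"rz":0}]' | sed -n '2p'
python3 -m inch '[{"tx":-0.25,"ty":-0.5,"tz":0,"rx":0,"ry":0,"rz":0},{"tx":-0.5,"ty":-0.97,"tz":0,"rx":0,"ry":0,"rz":0},{"tx":-0.5,"ty":-0.97,"tz":0.3,"rx":0,"ry":0,"rz":0},{"tx":-0.5,"ty":-0.97,"tz":0.5,"rx":0,"ry":0,"rz":0},{"tx":-0.5,"ty":-0.97,"tz":0.5,"rx":0,"ry":0,"rz":0},{"tx":-0.5,"ty":-0.97,"tz":0.5,"rx":0,"ry":0,"rz":0}]' | sed -n '2p'
python3 snap.py w9
python3 - <<'E'
from h import *
s=ctrl.read_state();print(s['joint_pos'].round(2),s['ee_pos'],move_info(s,(.6066,-.2853,.0132),np.radians(86)))
E
```

```text
ee_pos: [0.3937, 0.2148, 0.1079]
ee_pos: [0.4367, 0.114, 0.108]
ee_pos: [0.4795, 0.0139, 0.108]
ee_pos: [0.5222, -0.0861, 0.1078]
ee_pos: [0.5649, -0.1859, 0.1077]
ee_pos: [0.6087, -0.2842, 0.0587]
32.175 [ 0.6087 -0.2842  0.0587] [ 1.020e-01  3.139e+00 -1.000e-03]
[-0.45  0.59  1.53  0.    1.02 -1.96] [ 0.60892256 -0.28423547  0.0590986 ] (array([ 0.02, -0.01,  0.46]), 'rz 0.01', 'tilt', array([-0.002, -0.001]))
```

View pics/w9.png

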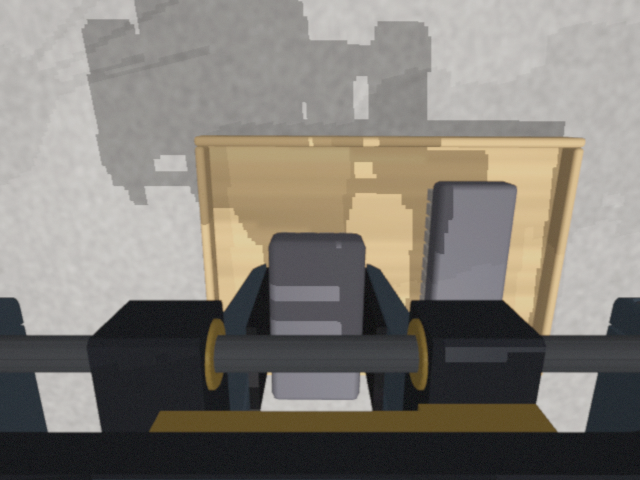

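The long brush lies in the tray on the right (470,245), and the held short brush is parallel to it with room on both sides, so I can lower it.

```bash
python3 -m inch '[{"tx":0.02,"ty":-0.01,"tz":0.2,"rx":0,"ry":0,"rz":0},{"tx":0.02,"ty":-0.01,"tz":0.36,"rx":0,"ry":0,"rz":0},{"tx":0.02,"ty":-0.01,"tz":0.42,"rx":0,"ry":0,"rz":0},{"tx":0.02,"ty":-0.01,"tz":0.43,"rx":0,"ry":0,"rz":0},{"tx":0.02,"ty":-0.01,"tz":0.43,"rx":0,"ry":0,"rz":0}]' | sed -n '2p;4p'
python3 -m inch '[{"tx":0,"ty":0,"tz":0.01,"rx":0,"ry":0,"rz":0},{"tx":0,"ty":0,"tz":0.01,"rx":0,"ry":0,"rz":0},{"tx":0,"ty":0,"tz":0.01,"rx":0,"ry":0,"rz":0}]' | sed -n '2p;4p'
python3 -m inch '[{"tx":0,"ty":0,"tz":0.01,"rx":0,"ry":0,"rz":0},{"tx":0,"ty":0,"tz":0.01,"rx":0,"ry":0,"rz":0},{"tx":0,"ty":0,"tz":0.01,"rx":0,"ry":0,"rz":0}]' | sed -n '2p;4p'
```

```text
ee_pos: [0.6065, -0.2851, 0.0154]
force: [-0.5, -0.5, -0.3]
ee_pos: [0.6062, -0.285, 0.0141]
force: [0.1, -0.3, -0.1]
ee_pos: [0.6062, -0.285, 0.0134]
force: [-1.2, -0.2, 4.1]
```

```bash
python3 -m inch '[{"tx":0,"ty":0,"tz":0,"rx":0,"ry":0,"rz":0},{"tx":0,"ty":0,"tz":0,"rx":0,"ry":0,"rz":0},{"tx":0,"ty":0,"tz":0,"rx":0,"ry":0,"rz":0},{"tx":0,"ty":0,"tz":-0.2,"rx":0,"ry":0,"rz":0},{"tx":0,"ty":0,"tz":-0.6,"rx":0,"ry":0,"rz":0},{"tx":0,"ty":0,"tz":-1,"rx":0,"ry":0,"rz":0}]' 0.33 | sed -n '2p;5p'
python3 -m inch '[{"tx":0.1,"ty":0.2,"tz":-0.4,"rx":0,"ry":0,"rz":0},{"tx":0.2,"ty":0.6,"tz":-0.5,"rx":0,"ry":0,"rz":0},{"tx":0.41,"ty":0.94,"tz":-0.5,"rx":0,"ry":0,"rz":0}]' 0.15 | sed -n '2p'
python3 -m inch '[{"tx":0.2,"ty":0.5,"tz":0,"rx":0,"ry":0,"rz":0},{"tx":0.41,"ty":0.94,"tz":0,"rx":0,"ry":0,"rz":0}]' | sed -n '2p'
python3 -m inch '[{"tx":0.2,"ty":0.5,"tz":0,"rx":0,"ry":0,"rz":0},{"tx":0.41,"ty":0.94,"tz":0,"rx":0,"ry":0,"rz":0}]' | sed -n '2p'
python3 -m inch '[{"tx":0.2,"ty":0.5,"tz":0,"rx":0,"ry":0,"rz":0},{"tx":0.41,"ty":0.94,"tz":0,"rx":0,"ry":0,"rz":0}]' | sed -n '2p'
python3 -m inch '[{"tx":0.2,"ty":0.5,"tz":0,"rx":0,"ry":0,"rz":0},{"tx":0.41,"ty":0.94,"tz":0,"rx":0,"ry":0,"rz":0.08},{"tx":0.41,"ty":0.94,"tz":0.3,"rx":0,"ry":0,"rz":0.08},{"tx":0.41,"ty":0.94,"tz":0.5,"rx":0,"ry":0,"rz":0.08},{"tx":0.41,"ty":0.94,"tz":0.5,"rx":0,"ry":0,"rz":0.08}]' | sed -n '2p'
python3 snap.py w10
python3 - <<'E'
from h import *
s=ctrl.read_state();print(s['joint_pos'].round(2),s['ee_pos'],move_info(s,(.4342,.1982,.006),np.radians(82.5)))
E
```

```text
ee_pos: [0.6058, -0.2848, 0.1135]
grip_width: 0.0611
ee_pos: [0.5719, -0.1877, 0.1642]
ee_pos: [0.5355, -0.0906, 0.1629]
ee_pos: [0.5005, 0.0059, 0.163]
ee_pos: [0.4656, 0.1023, 0.163]
ee_pos: [0.4301, 0.1968, 0.1118]
36.1 [0.4301 0.1968 0.1118] [-1.970e-01 -3.132e+00  2.000e-03]
[ 0.4   0.26  1.94  0.    0.95 -1.04] [0.43110994 0.19704389 0.11281173] (array([-0.03,  0.02,  1.07]), 'rz 0.01', 'tilt', array([ 0.001, -0.   ]))
```

View pics/w10.png

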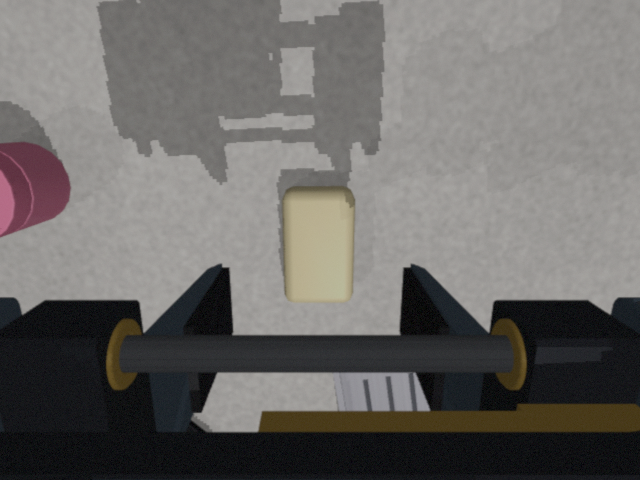

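The soap is centred between the fingers at (319,243) and aligned with them. Now the grasp.

```bash
python3 -m inch '[{"tx":-0.03,"ty":0.02,"tz":0.4,"rx":0,"ry":0,"rz":0},{"tx":-0.03,"ty":0.02,"tz":0.75,"rx":0,"ry":0,"rz":0},{"tx":-0.03,"ty":0.02,"tz":1,"rx":0,"ry":0,"rz":0},{"tx":-0.03,"ty":0.02,"tz":1,"rx":0,"ry":0,"rz":0},{"tx":-0.03,"ty":0.02,"tz":1,"rx":0,"ry":0,"rz":0}]' | sed -n '2p;4p'
python3 -m inch '[{"tx":0,"ty":0,"tz":0.05,"rx":0,"ry":0,"rz":0},{"tx":0,"ty":0,"tz":0.05,"rx":0,"ry":0,"rz":0},{"tx":0,"ty":0,"tz":0.05,"rx":0,"ry":0,"rz":0}]' | sed -n '2p;4p'
python3 -m inch '[{"tx":0,"ty":0,"tz":0,"rx":0,"ry":0,"rz":0},{"tx":0,"ty":0,"tz":0,"rx":0,"ry":0,"rz":0},{"tx":0,"ty":0,"tz":0,"rx":0,"ry":0,"rz":0},{"tx":0,"ty":0,"tz":0,"rx":0,"ry":0,"rz":0},{"tx":0,"ty":0,"tz":0,"rx":0,"ry":0,"rz":0}]' 1 18
python3 -m inch '[{"tx":0,"ty":0,"tz":-0.25,"rx":0,"ry":0,"rz":0},{"tx":0,"ty":0,"tz":-0.6,"rx":0,"ry":0,"rz":0},{"tx":0,"ty":0,"tz":-0.8,"rx":0,"ry":0,"rz":-0.12},{"tx":0,"ty":0,"tz":-0.8,"rx":0,"ry":0,"rz":-0.23},{"tx":0,"ty":0,"tz":-0.8,"rx":0,"ry":0,"rz":-0.23}]' | sed -n '2p;5p'
python3 - <<'E'
from h import *
s=ctrl.read_state();print(s['ee_pos'],move_info(s,(.598,.2565,.012),np.radians(93)))
E
```

```text
ee_pos: [0.4358, 0.1991, 0.0143]
force: [0.0, 0.9, 0.6]
ee_pos: [0.4347, 0.1988, 0.0083]
force: [-0.0, -1.7, -0.4]
clock: 37.78
ee_pos: [0.4345, 0.1986, 0.0079]
eef_rot: [-0.198, -3.135, 0.0]
force: [-0.1, -1.3, -0.0]
grip_width: 0.0478
grasp_force: 18.0
ee_pos: [0.4343, 0.1987, 0.088]
grip_width: 0.0478
[0.43432719 0.19867585 0.08796128] (array([-1.67,  0.49,  0.76]), 'rz 0.00', 'tilt', array([0., 0.]))
```

```bash
python3 -m inch '[{"tx":-0.4,"ty":0.15,"tz":0,"rx":0,"ry":0,"rz":0},{"tx":-0.8,"ty":0.3,"tz":0,"rx":0,"ry":0,"rz":0},{"tx":-1,"ty":0.3,"tz":0,"rx":0,"ry":0,"rz":0}]' | sed -n '2p;5p'
python3 -m inch '[{"tx":-0.4,"ty":0.1,"tz":0,"rx":0,"ry":0,"rz":0},{"tx":-0.66,"ty":0.19,"tz":0,"rx":0,"ry":0,"rz":0},{"tx":-0.66,"ty":0.19,"tz":0.3,"rx":0,"ry":0,"rz":0},{"tx":-0.66,"ty":0.19,"tz":0.5,"rx":0,"ry":0,"rz":0},{"tx":-0.66,"ty":0.19,"tz":0.5,"rx":0,"ry":0,"rz":0}]' | sed -n '2p;5p'
python3 snap.py w11
```

```text
ee_pos: [0.5345, 0.2352, 0.0872]
grip_width: 0.0477
ee_pos: [0.5959, 0.256, 0.0353]
grip_width: 0.0479
39.4 [0.5959 0.256  0.0353] [ 8.300e-02 -3.135e+00  3.000e-03]
```

View pics/w11.png

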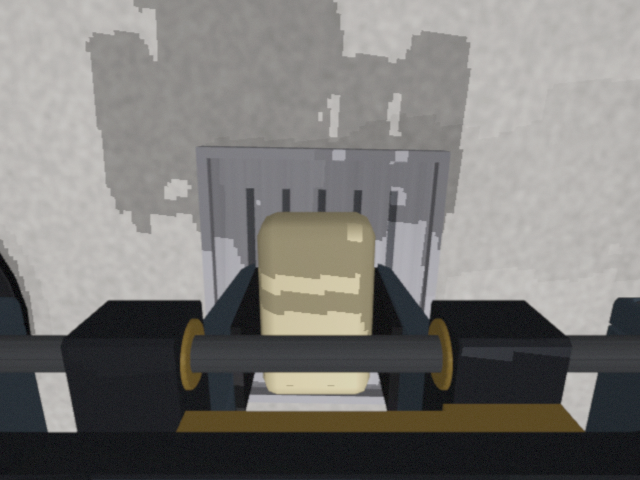

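The soap is over the middle of the dish and square to it (dish columns 200–448, soap 260–374). Lowering it.

```bash
python3 -m inch '[{"tx":0,"ty":0,"tz":0.12,"rx":0,"ry":0,"rz":0},{"tx":0,"ty":0,"tz":0.2,"rx":0,"ry":0,"rz":0},{"tx":0,"ty":0,"tz":0.23,"rx":0,"ry":0,"rz":0},{"tx":0,"ty":0,"tz":0.23,"rx":0,"ry":0,"rz":0}]' | sed -n '2p;4p'
python3 -m inch '[{"tx":0,"ty":0,"tz":0.01,"rx":0,"ry":0,"rz":0},{"tx":0,"ty":0,"tz":0.01,"rx":0,"ry":0,"rz":0},{"tx":0,"ty":0,"tz":0.01,"rx":0,"ry":0,"rz":0}]' | sed -n '2p;4p'
python3 -m inch '[{"tx":0,"ty":0,"tz":0.01,"rx":0,"ry":0,"rz":0},{"tx":0,"ty":0,"tz":0.01,"rx":0,"ry":0,"rz":0},{"tx":0,"ty":0,"tz":0.01,"rx":0,"ry":0,"rz":0}]' | sed -n '2p;4p'
```

```text
ee_pos: [0.5976, 0.2567, 0.0148]
force: [-0.3, -0.5, -2.0]
ee_pos: [0.5977, 0.2567, 0.0141]
force: [0.8, 0.7, -0.7]
ee_pos: [0.5977, 0.2567, 0.013]
force: [0.5, -0.2, -1.1]
```

```bash
python3 -m inch '[{"tx":0,"ty":0,"tz":0.01,"rx":0,"ry":0,"rz":0},{"tx":0,"ty":0,"tz":0.01,"rx":0,"ry":0,"rz":0},{"tx":0,"ty":0,"tz":0.01,"rx":0,"ry":0,"rz":0}]' | sed -n '2p;4p'
```

```text
ee_pos: [0.5977, 0.2567, 0.013]
force: [-1.9, -1.1, 5.8]
```

Contact. Next: release, rise and check the end state.

```bash
python3 -m inch '[{"tx":0,"ty":0,"tz":0,"rx":0,"ry":0,"rz":0},{"tx":0,"ty":0,"tz":0,"rx":0,"ry":0,"rz":0},{"tx":0,"ty":0,"tz":0,"rx":0,"ry":0,"rz":0},{"tx":0,"ty":0,"tz":-0.2,"rx":0,"ry":0,"rz":0},{"tx":0,"ty":0,"tz":-0.6,"rx":0,"ry":0,"rz":0},{"tx":0,"ty":0,"tz":-1,"rx":0,"ry":0,"rz":0}]' 0.3 | sed -n '2p;5p'
python3 -m inch '[{"tx":0,"ty":0,"tz":-0.5,"rx":0,"ry":0,"rz":0},{"tx":0,"ty":0,"tz":-1,"rx":0,"ry":0,"rz":0}]' | sed -n '2p'
python3 -m inch '[{"tx":0.3,"ty":-0.5,"tz":-0.3,"rx":0,"ry":0,"rz":0},{"tx":0.3,"ty":-1,"tz":-0.8,"rx":0,"ry":0,"rz":0},{"tx":0.3,"ty":-1,"tz":-0.8,"rx":0,"ry":0,"rz":0}]' | sed -n '2p'
python3 -m inch '[{"tx":0,"ty":-0.5,"tz":0,"rx":0,"ry":0,"rz":0},{"tx":-0.5,"ty":-1,"tz":0,"rx":0,"ry":0,"rz":0},{"tx":-0.9,"ty":-1,"tz":0,"rx":0,"ry":0,"rz":0},{"tx":-0.9,"ty":-1,"tz":0,"rx":0,"ry":0,"rz":0},{"tx":-0.9,"ty":-1,"tz":0,"rx":0,"ry":0,"rz":0}]'
python3 snap.py w12
python3 - <<'E'
from h import *
a=cv2.imread('pics/scene0.png');b=imaging.camera('scene')[:,:,::-1]
for n,(u,v) in dict(pump=(434,385),diff=(234,150)).items():
    d=cv2.absdiff(a,b)[v-40:v+30,u-25:u+25]; print(n,(d.max(2)>40).sum())
E
```

```text
ee_pos: [0.5974, 0.2566, 0.1125]
grip_width: 0.0642
ee_pos: [0.5974, 0.2566, 0.2132]
ee_pos: [0.5742, 0.1533, 0.2957]
clock: 43.08
ee_pos: [0.6678, 0.0609, 0.2905]
eef_rot: [0.086, -3.137, -0.001]
force: [-0.2, -0.1, 1.1]
grip_width: 0.0641
grasp_force: 0.0
43.075 [0.6678 0.0609 0.2905] [ 8.600e-02 -3.137e+00 -1.000e-03]
pump 0
diff 1488
```

View pics/w12.png

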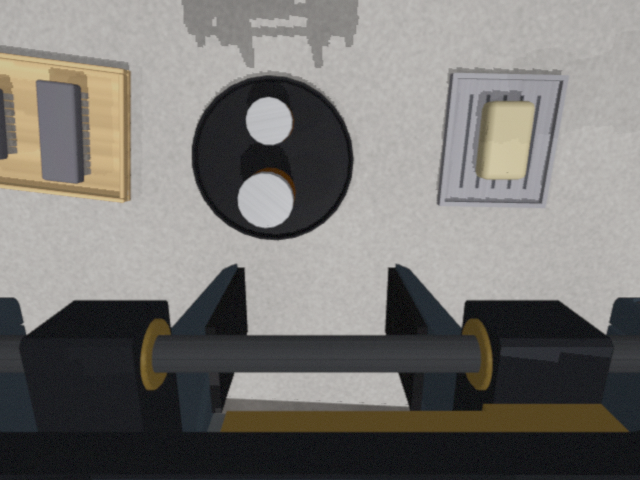

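Jars, long brush and soap all sit well: lids (269,120) and (265,199), brush (60,130), soap (506,140). The diffuser may just be hidden by the arm in the scene camera, so I'll check it and the short brush by numbers in the side view.

Run:
```python
from h import *
a=cv2.imread('pics/side0.png');b=imaging.camera('side')[:,:,::-1]
d=cv2.absdiff(a,b).max(2)
print('diff',(d[280:365,415:462]>40).sum(),'pump',(d[130:185,235:262]>40).sum())
c=cam('side')
for n,p in (('short',(.6066,-.285,.037)),('long',(.6135,-.206,.037))):
    for dx in(-.03,0,.03):
        u,v=pix(c,(p[0]+dx,p[1]+(-.07*dx),p[2]))[0].round().astype(int);print(n,(u,v),b[v,u],a[v,u])
```

```text
diff 18 pump 0
short (np.int64(393), np.int64(283)) [95 89 90] [117 151 178]
short (np.int64(403), np.int64(280)) [95 89 90] [118 152 180]
short (np.int64(413), np.int64(277)) [92 87 89] [101 132 156]
long (np.int64(377), np.int64(266)) [95 89 91] [116 151 177]
long (np.int64(387), np.int64(264)) [95 88 91] [117 151 180]
long (np.int64(397), np.int64(261)) [96 88 91] [ 86 111 130]
```

```bash
python3 -c "
from cell import ctrl
print(ctrl.finish_job())"
```

```text
the job is handed in; nothing more can be done
None
```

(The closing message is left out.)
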